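Find the rocking board on the supply chest and push it open

ROBOT

A 7-joint arm with a two-finger parallel gripper is mounted at the origin on the work surface. World frame = base frame: x ahead of the robot, y to its left, z up, the work surface at z = 0. Lengths are in m, angles in rad, forces in N, time in s.
With the tool pointing down it reaches from about 0.425 to 0.925 m from the base axis. Payload 6.8 kg.
Tool frame: the origin (TCP) lies between the finger pads; the fingertips stand finger_overhang ahead of it and the grasp point (between the pads) lies 6 mm ahead of it (finger_overhang is the distance from the TCP to the fingertips, in m); z points along the fingers, y is the line along which they close (so a half turn about z gives the same grasp; the last joint's range is limited). The gripper opens to 85 mm and grips with 20 to 120 N. Pads are 22 mm wide; open, the fingers measure 114 mm over their backs; the gripper's body (76 mm by 85 mm) begins 54 mm behind the grasp point. The pads swing forward as they close: fully open they stand 13 mm farther back than shut.
Start: joints at [1.055, 0.477, 0.022, 1.555, -0.011, 1.109, -0.083], TCP at [0.268, -0.62, 0.256] pointing down, gripper open.
Joint ranges: [-2.96, 2.96], [-0.34, 2.1], [-1.41, 1.46], [0.24, 2.44], [-1.37, 4.51], [0.17, 1.92], [-2.96, 2.96]. Speed limits (rad/s): [2.39, 2.39, 3.14, 3.14, 3.14, 3.14, 3.14].

INTERFACE

Orientations are given as a unit quaternion [w, x, y, z].
In Python, from station import * gives the robot as it stands.
- The arm moves only by the tool drive_tool, never from a script. Its argument "increments" is a list of rows, each an object of numbers: "claw": the finger opening in m, from 0 to 0.0854; "dx", "dy", "dz": the shift along the tool's x, y, z in m; "wx", "wy", "wz": the turn, a rotation vector about the tool's x, y, z in degrees. A call has 1 to 20 rows; each row shifts and turns the commanded pose from where the row before left it, along the tool's axes as they then stand; what a row does not reach is not made up. A row lasts 1/8 s, in which the tool goes at most 62.5 mm and 10.7 degrees, less where a joint would pass 70% of its speed; a pose out of reach is approached as far as the arm can. A call with a gripper value outside its range is refused whole. The fingers move at their own pace and stop on an object; "newtons" is the grip in N (left out, the last holds). Time passes only in rows, so rows that do not move let the fingers close. It gives the time, the measured TCP pose, the force, the opening and the grip force at its end, in the units of the state.
- get_obs(): the state, without advancing time (a new reading comes with each control period).
- read_camera(name): name is "scene" or "top" or "wrist"; returns (picture, depth): 400x640x3 uint8, red, green, blue; 400x640 float32, m along the optical axis (not along the pixel's ray), 0 where there is no reading.
- calibration(name): a dict with "intrinsics" (3x3 intrinsics, pixels), "R" (3x3) and "t" (3): a world point X has camera coordinates R X + t; the wrist camera has in their place "mount" (4x4, takes a point from camera to tool coordinates, whose origin is the TCP and whose axes are the flange's). Camera axes: x right, y down, z forward; pixel columns grow to the right and rows downward; lengths in m; the calibration is good to about 2 mm. A picture is of the moment at which its call begins: read the wrist's pose just before it. calibration takes no time and is no camera call.
- hand_in(): hands the job in; it is judged then, once.
The state is a dict: "t": time; "q": joint angles; "joint_vel": joint speeds; "joint_torque": joint torques, N m; "eef_pos": TCP position; "tool_rot": TCP orientation; "contact_force": force on the tool from outside, world axes, zero at the start; "torque": the same for the moment, N m; "gripper_width": opening from 0.0 (shut) to 1.0 (fully open); "grasp_force": force on a finger pad.
Only numpy, scipy, OpenCV 4.12 (cv2) and the standard library are available. Lean on these libraries where they do the work, as an engineer would, in place of code of your own. Each camera call takes 0.05 s, during which the arm holds its last target. There are 200 camera calls.

TASK

Four identical purple boards cover the bays of the plywood chest; three rest on full stacks of blanks and one lies over the empty bay and rocks when pressed. Press the boards with closed fingertips beside their yellow near edges to find the one that rocks, then push that edge down until the board stands open by at least 40 degrees, and leave it open. Do not pick anything up, and leave the paint pots, bottles and the rest of the bench where they are.

Things in the scene. Friction and masses are not known exactly. Their poses are not given: they have to be found in the camera images.
- chest: fixed plywood chest, 176 (x) by 400 (y) by 120 mm high, four purple boards in a row along y in its top. Origin on the underside, below the middle of the boards' pivot line; x points away from the robot (yaw within 0.3 rad), near face at x = -78 mm. Behind the boards a level solid ledge (x 38 to 98 mm). Three bays hold plywood blanks up to the boards; one, which varies, is nearly empty.
- board_a (a joint): angle of the first (leftmost, +y) board, rad: 0 shut, level with the chest top; positive as its near edge (yellow band, chest's -x side) goes down and its far edge rises. Over the empty bay a board turns from -0.08 to 0.9 (stop) and stays where left (stiff pivot, 0.12 N m, about 3 N at the press point); over a full bay it stops within 0.03 rad.
- board_b (a joint): angle of the second board, rad: 0 shut, level with the chest top; positive as its near edge (yellow band, chest's -x side) goes down and its far edge rises. Over the empty bay a board turns from -0.08 to 0.9 (stop) and stays where left (stiff pivot, 0.12 N m, about 3 N at the press point); over a full bay it stops within 0.03 rad.
- board_c (a joint): angle of the third board, rad: 0 shut, level with the chest top; positive as its near edge (yellow band, chest's -x side) goes down and its far edge rises. Over the empty bay a board turns from -0.08 to 0.9 (stop) and stays where left (stiff pivot, 0.12 N m, about 3 N at the press point); over a full bay it stops within 0.03 rad.
- board_d (a joint): angle of the fourth (rightmost, -y) board, rad: 0 shut, level with the chest top; positive as its near edge (yellow band, chest's -x side) goes down and its far edge rises. Over the empty bay a board turns from -0.08 to 0.9 (stop) and stays where left (stiff pivot, 0.12 N m, about 3 N at the press point); over a full bay it stops within 0.03 rad.
- board_a_press (a point): point on top of the first (leftmost, +y) board, on its centre line, 45 mm to the near side of its pivot, 120 mm above the table when shut; moves and turns with it. Board 100 (x) by 82 (y) by 8 mm, near edge 65 mm and far edge 35 mm from the pivot (at half thickness), 94 mm from board to board. Yellow band 14 mm wide at the near edge. A nearly empty bay has 80 mm of free depth.
- board_b_press (a point): point on top of the second board, on its centre line, 45 mm to the near side of its pivot, 120 mm above the table when shut; moves and turns with it. Board 100 (x) by 82 (y) by 8 mm, near edge 65 mm and far edge 35 mm from the pivot (at half thickness), 94 mm from board to board. Yellow band 14 mm wide at the near edge. A nearly empty bay has 80 mm of free depth.
- board_c_press (a point): point on top of the third board, on its centre line, 45 mm to the near side of its pivot, 120 mm above the table when shut; moves and turns with it. Board 100 (x) by 82 (y) by 8 mm, near edge 65 mm and far edge 35 mm from the pivot (at half thickness), 94 mm from board to board. Yellow band 14 mm wide at the near edge. A nearly empty bay has 80 mm of free depth.
- board_d_press (a point): point on top of the fourth (rightmost, -y) board, on its centre line, 45 mm to the near side of its pivot, 120 mm above the table when shut; moves and turns with it. Board 100 (x) by 82 (y) by 8 mm, near edge 65 mm and far edge 35 mm from the pivot (at half thickness), 94 mm from board to board. Yellow band 14 mm wide at the near edge. A nearly empty bay has 80 mm of free depth.
- pot_red: small white paint jar with red cap, 36 mm across, 50 mm high, loose on the chest's ledge; origin at the centre of its underside; bystander, to be left alone
- pot_green: small white paint jar with green cap, 36 mm across, 50 mm high, loose on the chest's ledge; origin at the centre of its underside; bystander, to be left alone
- bottle_yellow: yellow paint bottle, 64 mm across, 190 mm high, on the table to the robot's left; origin at the centre of its underside; bystander, to be left alone
- bottle_black: black paint bottle, 64 mm across, 200 mm high, on the table to the robot's left; origin at the centre of its underside; bystander, to be left alone
- paint_dish: low brass-coloured paint dish, 72 mm across, 18 mm high, on the table in front of the chest; origin at the centre of its underside; bystander, to be left alone
- brush: flat paint brush, about 200 mm long, lying on the table to the robot's right, origin at the underside, x axis along it to the bristles; bystander, to be left alone
- cutout: flat purple wooden cut-out, about 130 by 70 by 8 mm, lying on the table to the robot's right; origin on its underside; bystander, to be left alone
- water_cup: white plastic cup, 76 mm across, 85 mm high, on the table to the robot's right; origin at the centre of its underside; bystander, to be left alone

How it is judged:
By the outcome, as a careful person would: the job done as asked, in the order asked, and still so for the second after the job is handed in, with the robot touching nothing.
It also fails if it takes over 45 s, if anything falls off the work surface, if the arm or the gripper's body presses on something with over 40 N, if the wrist force passes 120 N, or if a joint passes its speed limit or range.

## Working session

There is one attempt and no reset: what is moved stays moved. The work goes in short steps, Python scripts to look and compute and a tool call to move; the robot and the scene stay as the last step left them, time stands still between calls to the robot, and variables do not carry over. Pictures are saved under pics/ and viewed, at most 10 in all, crops included, and the job is handed in when it is done.

Besides the shell and the picture viewer there is one more tool, called after ">>>" by a JSON object that holds its "api" and its "payload", one argument or row to a line. drive_tool: Moves the arm, as the interface text tells. Its arguments: {"type":"object","properties":{"increments":{"type":"array","items":{"type":"object","properties":{"claw":{"type":"number"},"dx":{"type":"number"},"dy":{"type":"number"},"dz":{"type":"number"},"wx":{"type":"number"},"wy":{"type":"number"},"wz":{"type":"number"}}}},"newtons":{"type":"number"}},"required":["increments"]}

```bash
mkdir -p pics; python3 - <<'E'
from station import *
import cv2,numpy as np
o=get_obs();print({k:np.round(v,3) for k,v in o.items()})
for n in("scene","top"):
    p,d=read_camera(n);c=calibration(n);np.savez(n+'.npz',p=p,d=d,K=c["intrinsics"],R=c["R"],t=c["t"]);cv2.imwrite(f'pics/{n}.png',p[:,:,::-1])
print({k:v for k,v in globals().items() if 'overhang' in k})
E
```

```text
{'t': np.float64(0.0), 'q': array([ 1.055,  0.478,  0.022,  1.556, -0.012,  1.109, -0.083]), 'joint_vel': array([ 0.001,  0.001,  0.001,  0.001, -0.   ,  0.001, -0.001]), 'joint_torque': array([-1.0000e-03, -5.9647e+01,  1.6080e+00, -2.8120e+01,  1.3000e-02,
        9.0000e-03,  0.0000e+00]), 'eef_pos': array([ 0.267, -0.619,  0.255]), 'tool_rot': array([-0.001,  0.979,  0.202, -0.   ]), 'contact_force': array([0.604, 0.524, 0.726]), 'torque': array([-0.018,  0.004, -0.036]), 'grasp_force': np.float64(0.0), 'gripper_width': np.float64(0.998)}
{'finger_overhang': 0.025}
```

View pics/top.png

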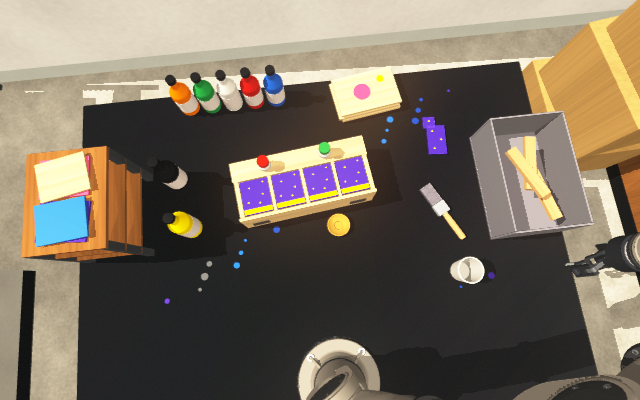

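View pics/scene.png

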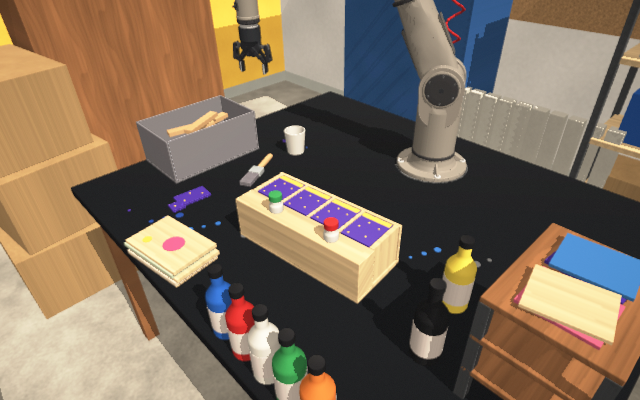

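The top picture shows four boards at about (255,195), (288,188), (320,180) and (352,174), left to right, with their yellow edges on the robot's side. The pots stand on the ledge behind, and the dish is at (338,225) in front. Next I locate the boards.

```bash
python3 - <<'E'
import numpy as np,cv2
z=np.load('top.npz');p,d,K,R,t=[z[k] for k in('p','d','K','R','t')]
v,u=np.mgrid[:400,:640]
X=((np.stack([(u-K[0,2])/K[0,0]*d,(v-K[1,2])/K[1,1]*d,d],-1)-t)@R)
h=cv2.cvtColor(p,cv2.COLOR_RGB2HSV)
roi=(u>225)&(u<380)&(v>130)&(v<230)&(X[...,2]>.1)&(X[...,2]<.14)
for nm,lo,hi,s in(('purple',115,150,100),('yellow',22,32,190)):
    m=roi&(h[...,0]>lo)&(h[...,0]<hi)&(h[...,1]>s)
    m=cv2.morphologyEx(m.astype(np.uint8),cv2.MORPH_OPEN,np.ones((2,2)))
    n,l,st,c=cv2.connectedComponentsWithStats(m)
    for i in range(1,n):
        if st[i,4]>30: print(nm,c[i].round(1),st[i,4],X[l==i].mean(0).round(4))
m=roi
print('top',cv2.minAreaRect(X[m&(abs(X[...,2]-.12)<.008)][:,:2].astype(np.float32)))
for n,(a,b) in dict(red=(262,161),green=(324,148),dish=(338,225)).items(): print(n,X[b,a].round(3))
E
```

```text
purple [351.7 173.1] 730 [ 0.5762 -0.105   0.1244]
purple [320.1 180.1] 740 [ 0.5655 -0.0122  0.1242]
purple [288.2 187.2] 751 [0.5564 0.0808 0.1202]
purple [256.  194.2] 767 [0.5451 0.1736 0.1244]
yellow [356.  188.9] 111 [ 0.5289 -0.1114  0.1208]
yellow [324.1 196. ] 113 [ 0.5186 -0.0181  0.1205]
yellow [292.  203.3] 115 [0.508  0.0747 0.1208]
yellow [259.3 210.6] 118 [0.4976 0.1685 0.12  ]
top ((0.5817221403121948, 0.03811436891555786), (0.17698924243450165, 0.4005351960659027), 6.366456985473633)
red [0.625 0.143 0.171]
green [ 0.643 -0.032  0.173]
dish [ 0.448 -0.055  0.003]
```

>>> {"api": "drive_tool", "payload": {
  "increments": [
    {"claw": 0,"dx": 0.0377,"dy": -0.03},
    {"claw": 0,"dx": 0.0377,"dy": -0.03},
    {"claw": 0,"dx": 0.0377,"dy": -0.03},
    {"claw": 0,"dx": 0.0377,"dy": -0.03},
    {"claw": 0,"dx": 0.0377,"dy": -0.03},
    {"claw": 0,"dx": 0.0377,"dy": -0.03},
    {"claw": 0,"dx": 0.0377,"dy": -0.03},
    {"claw": 0,"dx": 0.0377,"dy": -0.03},
    {"claw": 0,"dx": 0.0377,"dy": -0.03},
    {"claw": 0,"dx": 0.0377,"dy": -0.03},
    {"claw": 0,"dx": 0.0377,"dy": -0.03},
    {"claw": 0,"dx": 0.0377,"dy": -0.03},
    {"wz": 8.5},
    {"wz": 8.5},
    {"dz": 0.03},
    {"dz": 0.03},
    {"dz": 0.025},
    {"dz": 0}
  ]
}}

```text
schema error: expected keys claw, dx, dy, dz, wx, wy, wz
```

>>> {"api": "drive_tool", "payload": {
  "increments": [
    {"claw": 0,"dx": 0.0377,"dy": -0.03,"dz": 0,"wx": 0,"wy": 0,"wz": 0},
    {"claw": 0,"dx": 0.0377,"dy": -0.03,"dz": 0,"wx": 0,"wy": 0,"wz": 0},
    {"claw": 0,"dx": 0.0377,"dy": -0.03,"dz": 0,"wx": 0,"wy": 0,"wz": 0},
    {"claw": 0,"dx": 0.0377,"dy": -0.03,"dz": 0,"wx": 0,"wy": 0,"wz": 0},
    {"claw": 0,"dx": 0.0377,"dy": -0.03,"dz": 0,"wx": 0,"wy": 0,"wz": 0},
    {"claw": 0,"dx": 0.0377,"dy": -0.03,"dz": 0,"wx": 0,"wy": 0,"wz": 0},
    {"claw": 0,"dx": 0.0377,"dy": -0.03,"dz": 0,"wx": 0,"wy": 0,"wz": 0},
    {"claw": 0,"dx": 0.0377,"dy": -0.03,"dz": 0,"wx": 0,"wy": 0,"wz": 0},
    {"claw": 0,"dx": 0.0377,"dy": -0.03,"dz": 0,"wx": 0,"wy": 0,"wz": 0},
    {"claw": 0,"dx": 0.0377,"dy": -0.03,"dz": 0,"wx": 0,"wy": 0,"wz": 0},
    {"claw": 0,"dx": 0.0377,"dy": -0.03,"dz": 0,"wx": 0,"wy": 0,"wz": 0},
    {"claw": 0,"dx": 0.0377,"dy": -0.03,"dz": 0,"wx": 0,"wy": 0,"wz": 0},
    {"claw": 0,"dx": 0,"dy": 0,"dz": 0,"wx": 0,"wy": 0,"wz": 8.5},
    {"claw": 0,"dx": 0,"dy": 0,"dz": 0,"wx": 0,"wy": 0,"wz": 8.5},
    {"claw": 0,"dx": 0,"dy": 0,"dz": 0.03,"wx": 0,"wy": 0,"wz": 0},
    {"claw": 0,"dx": 0,"dy": 0,"dz": 0.03,"wx": 0,"wy": 0,"wz": 0},
    {"claw": 0,"dx": 0,"dy": 0,"dz": 0.02,"wx": 0,"wy": 0,"wz": 0},
    {"claw": 0,"dx": 0,"dy": 0,"dz": 0,"wx": 0,"wy": 0,"wz": 0}
  ]
}}

```text
t: 2.35
eef_pos: [0.5388, -0.1096, 0.1746]
tool_rot: [-0.0, 0.998, 0.056, -0.002]
contact_force: [-0.4, -0.4, 0.1]
gripper_width: 0.001
grasp_force: 0.0
```

>>> {"api": "drive_tool", "payload": {
  "increments": [
    {"claw": 0,"dx": 0.0015,"dy": 0,"dz": 0.018,"wx": 0,"wy": 0,"wz": 0},
    {"claw": 0,"dx": 0,"dy": 0,"dz": 0.008,"wx": 0,"wy": 0,"wz": 0},
    {"claw": 0,"dx": 0,"dy": 0,"dz": 0.002,"wx": 0,"wy": 0,"wz": 0},
    {"claw": 0,"dx": 0,"dy": 0,"dz": 0.002,"wx": 0,"wy": 0,"wz": 0},
    {"claw": 0,"dx": 0,"dy": 0,"dz": 0.002,"wx": 0,"wy": 0,"wz": 0},
    {"claw": 0,"dx": 0,"dy": 0,"dz": 0,"wx": 0,"wy": 0,"wz": 0}
  ]
}}

```text
t: 3.1
eef_pos: [0.542, -0.1097, 0.1448]
tool_rot: [0.0, 0.998, 0.055, 0.0]
contact_force: [0.8, 0.6, 1.9]
gripper_width: 0.001
grasp_force: 1.3
```

>>> {"api": "drive_tool", "payload": {
  "increments": [
    {"claw": 0,"dx": 0,"dy": 0,"dz": 0.002,"wx": 0,"wy": 0,"wz": 0},
    {"claw": 0,"dx": 0,"dy": 0,"dz": 0.002,"wx": 0,"wy": 0,"wz": 0},
    {"claw": 0,"dx": 0,"dy": 0,"dz": 0,"wx": 0,"wy": 0,"wz": 0}
  ]
}}

```text
t: 3.48
eef_pos: [0.5421, -0.1097, 0.1445]
tool_rot: [0.0, 0.998, 0.055, 0.001]
contact_force: [-13.5, 2.6, 36.9]
gripper_width: 0.001
grasp_force: 18.7
```

Board d stood firm: 37 N with no travel. Board c is next.

>>> {"api": "drive_tool", "payload": {
  "increments": [
    {"claw": 0,"dx": 0,"dy": 0,"dz": -0.03,"wx": 0,"wy": 0,"wz": 0},
    {"claw": 0,"dx": 0,"dy": -0.034,"dz": 0,"wx": 0,"wy": 0,"wz": 0},
    {"claw": 0,"dx": 0,"dy": -0.04,"dz": 0,"wx": 0,"wy": 0,"wz": 0},
    {"claw": 0,"dx": 0,"dy": -0.02,"dz": 0,"wx": 0,"wy": 0,"wz": 0},
    {"claw": 0,"dx": 0,"dy": 0,"dz": 0.014,"wx": 0,"wy": 0,"wz": 0},
    {"claw": 0,"dx": 0,"dy": 0,"dz": 0.008,"wx": 0,"wy": 0,"wz": 0},
    {"claw": 0,"dx": 0,"dy": 0,"dz": 0.004,"wx": 0,"wy": 0,"wz": 0},
    {"claw": 0,"dx": 0,"dy": 0,"dz": 0.002,"wx": 0,"wy": 0,"wz": 0},
    {"claw": 0,"dx": 0,"dy": 0,"dz": 0.002,"wx": 0,"wy": 0,"wz": 0},
    {"claw": 0,"dx": 0,"dy": 0,"dz": 0,"wx": 0,"wy": 0,"wz": 0}
  ]
}}

```text
t: 4.72
eef_pos: [0.5307, -0.0178, 0.1444]
tool_rot: [0.001, 0.999, 0.054, -0.001]
contact_force: [-20.0, -0.8, 47.4]
gripper_width: -0.0
grasp_force: 24.2
```

>>> {"api": "drive_tool", "payload": {
  "increments": [
    {"claw": 0,"dx": 0,"dy": 0,"dz": -0.03,"wx": 0,"wy": 0,"wz": 0},
    {"claw": 0,"dx": 0,"dy": -0.034,"dz": 0,"wx": 0,"wy": 0,"wz": 0},
    {"claw": 0,"dx": 0,"dy": -0.04,"dz": 0,"wx": 0,"wy": 0,"wz": 0},
    {"claw": 0,"dx": 0,"dy": -0.021,"dz": 0,"wx": 0,"wy": 0,"wz": 0},
    {"claw": 0,"dx": 0,"dy": 0,"dz": 0.014,"wx": 0,"wy": 0,"wz": 0},
    {"claw": 0,"dx": 0,"dy": 0,"dz": 0.008,"wx": 0,"wy": 0,"wz": 0},
    {"claw": 0,"dx": 0,"dy": 0,"dz": 0.004,"wx": 0,"wy": 0,"wz": 0},
    {"claw": 0,"dx": 0,"dy": 0,"dz": 0.002,"wx": 0,"wy": 0,"wz": 0},
    {"claw": 0,"dx": 0,"dy": 0,"dz": 0.001,"wx": 0,"wy": 0,"wz": 0},
    {"claw": 0,"dx": 0,"dy": 0,"dz": 0,"wx": 0,"wy": 0,"wz": 0}
  ]
}}

```text
t: 5.98
eef_pos: [0.5203, 0.076, 0.1445]
tool_rot: [0.001, 0.999, 0.054, -0.001]
contact_force: [-15.8, -3.3, 40.9]
gripper_width: -0.002
grasp_force: 20.3
```

Board b is full too, which leaves board a; I'll confirm it by pressing.

>>> {"api": "drive_tool", "payload": {
  "increments": [
    {"claw": 0,"dx": 0,"dy": 0,"dz": -0.03,"wx": 0,"wy": 0,"wz": 0},
    {"claw": 0,"dx": 0,"dy": -0.034,"dz": 0,"wx": 0,"wy": 0,"wz": 0},
    {"claw": 0,"dx": 0,"dy": -0.04,"dz": 0,"wx": 0,"wy": 0,"wz": 0},
    {"claw": 0,"dx": 0,"dy": -0.02,"dz": 0,"wx": 0,"wy": 0,"wz": 0},
    {"claw": 0,"dx": 0,"dy": 0,"dz": 0.014,"wx": 0,"wy": 0,"wz": 0},
    {"claw": 0,"dx": 0,"dy": 0,"dz": 0.008,"wx": 0,"wy": 0,"wz": 0},
    {"claw": 0,"dx": 0,"dy": 0,"dz": 0.004,"wx": 0,"wy": 0,"wz": 0},
    {"claw": 0,"dx": 0,"dy": 0,"dz": 0.002,"wx": 0,"wy": 0,"wz": 0},
    {"claw": 0,"dx": 0,"dy": 0,"dz": 0.002,"wx": 0,"wy": 0,"wz": 0},
    {"claw": 0,"dx": 0,"dy": 0,"dz": 0,"wx": 0,"wy": 0,"wz": 0}
  ]
}}

```text
t: 7.22
eef_pos: [0.5107, 0.1717, 0.1414]
tool_rot: [-0.0, 0.998, 0.055, 0.0]
contact_force: [-0.1, -0.4, -0.3]
gripper_width: -0.001
grasp_force: 0.0
```

Board a gave way. I'll push it further down.

>>> {"api": "drive_tool", "payload": {
  "increments": [
    {"claw": 0,"dx": 0,"dy": 0,"dz": 0.004,"wx": 0,"wy": 0,"wz": 0},
    {"claw": 0,"dx": 0,"dy": 0,"dz": 0.004,"wx": 0,"wy": 0,"wz": 0},
    {"claw": 0,"dx": 0,"dy": 0,"dz": 0.004,"wx": 0,"wy": 0,"wz": 0},
    {"claw": 0,"dx": 0,"dy": 0,"dz": 0.004,"wx": 0,"wy": 0,"wz": 0},
    {"claw": 0,"dx": 0,"dy": 0,"dz": 0.004,"wx": 0,"wy": 0,"wz": 0},
    {"claw": 0,"dx": 0,"dy": 0,"dz": 0.004,"wx": 0,"wy": 0,"wz": 0},
    {"claw": 0,"dx": 0,"dy": 0,"dz": 0.003,"wx": 0,"wy": 0,"wz": 0},
    {"claw": 0,"dx": 0,"dy": 0,"dz": 0,"wx": 0,"wy": 0,"wz": 0}
  ]
}}

```text
t: 8.22
eef_pos: [0.5097, 0.1714, 0.1137]
tool_rot: [0.0, 0.998, 0.056, -0.001]
contact_force: [0.2, -0.2, -0.5]
gripper_width: -0.0
grasp_force: 0.0
```

```bash
python3 - <<'E'
from station import *
import cv2,numpy as np
p,d=read_camera("scene");cv2.imwrite('pics/s2.png',cv2.resize(p[150:320,200:440,::-1],None,fx=3,fy=3))
E
```

```text
(no output)
```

View pics/s2.png

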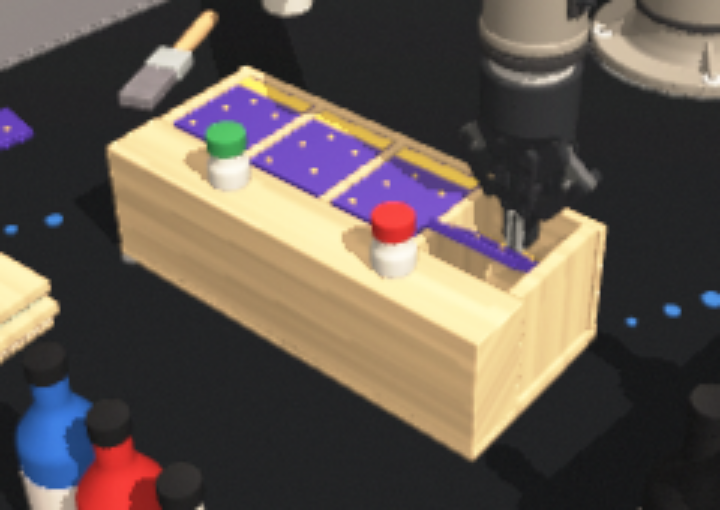

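The picture shows the board at (480,245) turned well open, seen edge-on, with the pots undisturbed. A little more push gives margin, then I retract and measure.

>>> {"api": "drive_tool", "payload": {
  "increments": [
    {"claw": 0,"dx": 0,"dy": 0,"dz": 0.002,"wx": 0,"wy": 0,"wz": 0},
    {"claw": 0,"dx": 0,"dy": 0,"dz": 0.002,"wx": 0,"wy": 0,"wz": 0},
    {"claw": 0,"dx": 0,"dy": 0,"dz": 0,"wx": 0,"wy": 0,"wz": 0}
  ]
}}

```text
t: 8.65
eef_pos: [0.5102, 0.1716, 0.1101]
tool_rot: [0.0, 0.998, 0.056, -0.0]
contact_force: [0.4, -0.4, -0.1]
gripper_width: 0.003
grasp_force: 0.0
```

>>> {"api": "drive_tool", "payload": {
  "increments": [
    {"claw": 0,"dx": -0.002,"dy": 0,"dz": -0.01,"wx": 0,"wy": 0,"wz": 0},
    {"claw": 0,"dx": 0,"dy": 0,"dz": -0.03,"wx": 0,"wy": 0,"wz": 0},
    {"claw": 0,"dx": 0,"dy": 0,"dz": -0.04,"wx": 0,"wy": 0,"wz": 0},
    {"claw": 0,"dx": 0,"dy": 0,"dz": -0.04,"wx": 0,"wy": 0,"wz": 0},
    {"claw": 0,"dx": 0,"dy": 0.03,"dz": 0,"wx": 0,"wy": 0,"wz": 0},
    {"claw": 0,"dx": 0,"dy": 0.04,"dz": 0,"wx": 0,"wy": 0,"wz": 0},
    {"claw": 0,"dx": 0,"dy": 0.04,"dz": 0,"wx": 0,"wy": 0,"wz": 0},
    {"claw": 0,"dx": 0,"dy": 0.04,"dz": 0,"wx": 0,"wy": 0,"wz": 0},
    {"claw": 0,"dx": 0,"dy": 0.04,"dz": 0,"wx": 0,"wy": 0,"wz": 0},
    {"claw": 0,"dx": 0,"dy": 0.03,"dz": 0,"wx": 0,"wy": 0,"wz": 0},
    {"claw": 0,"dx": 0,"dy": 0,"dz": 0,"wx": 0,"wy": 0,"wz": 0}
  ]
}}

```text
t: 10.02
eef_pos: [0.5325, -0.0501, 0.2307]
tool_rot: [0.0, 0.999, 0.053, 0.0]
contact_force: [-0.3, -0.1, 0.5]
gripper_width: 0.004
grasp_force: 0.0
```

```bash
python3 - <<'E'
from station import *
import cv2,numpy as np
for n in("top","scene"):
    p,d=read_camera(n);c=calibration(n);K,R,t=[np.array(c[k]) for k in("intrinsics","R","t")]
    v,u=np.mgrid[:400,:640]
    X=((np.stack([(u-K[0,2])/K[0,0]*d,(v-K[1,2])/K[1,1]*d,d],-1)-t)@R)
    h=cv2.cvtColor(p,cv2.COLOR_RGB2HSV)
    e=np.array([.9938,.1108]);f=np.array([-.1108,.9938])
    piv=np.array([.5535,.1745])   # board a pivot
    a=(X[...,:2]-piv)@e;b=(X[...,:2]-piv)@f
    m=(h[...,0]>115)&(h[...,0]<150)&(h[...,1]>100)&(abs(b)<.036)&(abs(a)<.06)&(d>0)
    P=np.stack([a[m],X[...,2][m]],1)
    vx,vy,_,_=cv2.fitLine(P.astype(np.float32),cv2.DIST_HUBER,0,.01,.01).ravel()
    print(n,m.sum(),P.min(0).round(3),P.max(0).round(3),'angle',np.degrees(np.arctan2(vy,vx)))
    if n=="top": cv2.imwrite('pics/t3.png',cv2.resize(p[120:260,140:400,::-1],None,fx=3,fy=3))
E
```

```text
top 642 [-0.034  0.083] [0.031 0.146] angle 43.426464
scene 77 [0.024 0.135] [0.032 0.146] angle -44.741573
```

View pics/t3.png

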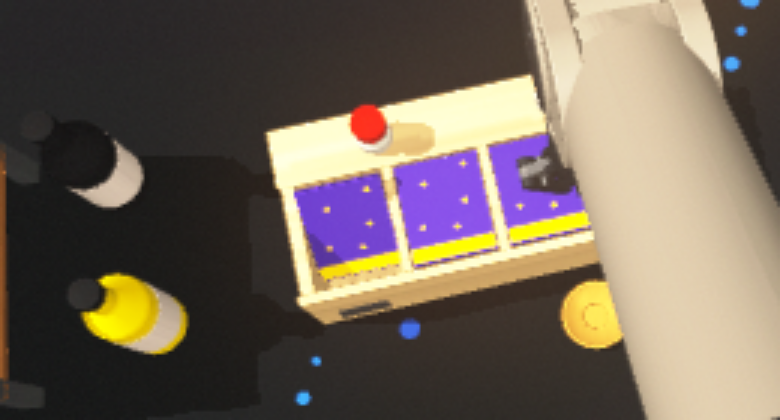

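The top picture shows board a at (350,225) tilted open, with the red pot, bottles and dish in place. The fitted angle is about 43°, too near the 40° limit, so I push another 6 mm.

>>> {"api": "drive_tool", "payload": {
  "increments": [
    {"claw": 0,"dx": 0,"dy": -0.03,"dz": 0,"wx": 0,"wy": 0,"wz": 0},
    {"claw": 0,"dx": 0,"dy": -0.04,"dz": 0,"wx": 0,"wy": 0,"wz": 0},
    {"claw": 0,"dx": 0,"dy": -0.04,"dz": 0,"wx": 0,"wy": 0,"wz": 0},
    {"claw": 0,"dx": 0,"dy": -0.04,"dz": 0,"wx": 0,"wy": 0,"wz": 0},
    {"claw": 0,"dx": 0,"dy": -0.04,"dz": 0,"wx": 0,"wy": 0,"wz": 0},
    {"claw": 0,"dx": 0,"dy": -0.03,"dz": 0,"wx": 0,"wy": 0,"wz": 0},
    {"claw": 0,"dx": 0.002,"dy": 0,"dz": 0,"wx": 0,"wy": 0,"wz": 0},
    {"claw": 0,"dx": 0,"dy": 0,"dz": 0.04,"wx": 0,"wy": 0,"wz": 0},
    {"claw": 0,"dx": 0,"dy": 0,"dz": 0.04,"wx": 0,"wy": 0,"wz": 0},
    {"claw": 0,"dx": 0,"dy": 0,"dz": 0.03,"wx": 0,"wy": 0,"wz": 0},
    {"claw": 0,"dx": 0,"dy": 0,"dz": 0.008,"wx": 0,"wy": 0,"wz": 0},
    {"claw": 0,"dx": 0,"dy": 0,"dz": 0.004,"wx": 0,"wy": 0,"wz": 0},
    {"claw": 0,"dx": 0,"dy": 0,"dz": 0.002,"wx": 0,"wy": 0,"wz": 0},
    {"claw": 0,"dx": 0,"dy": 0,"dz": 0.002,"wx": 0,"wy": 0,"wz": 0},
    {"claw": 0,"dx": 0,"dy": 0,"dz": 0,"wx": 0,"wy": 0,"wz": 0}
  ]
}}

```text
t: 12.0
eef_pos: [0.5107, 0.1719, 0.1048]
tool_rot: [-0.0, 0.998, 0.056, 0.0]
contact_force: [-0.3, 0.0, -0.6]
gripper_width: -0.003
grasp_force: 0.0
```

>>> {"api": "drive_tool", "payload": {
  "increments": [
    {"claw": 0,"dx": -0.002,"dy": 0,"dz": -0.016,"wx": 0,"wy": 0,"wz": 0},
    {"claw": 0,"dx": 0,"dy": 0,"dz": -0.03,"wx": 0,"wy": 0,"wz": 0},
    {"claw": 0,"dx": 0,"dy": 0,"dz": -0.04,"wx": 0,"wy": 0,"wz": 0},
    {"claw": 0,"dx": 0,"dy": 0,"dz": -0.04,"wx": 0,"wy": 0,"wz": 0},
    {"claw": 0,"dx": 0,"dy": 0.03,"dz": 0,"wx": 0,"wy": 0,"wz": 0},
    {"claw": 0,"dx": 0,"dy": 0.04,"dz": 0,"wx": 0,"wy": 0,"wz": 0},
    {"claw": 0,"dx": 0,"dy": 0.04,"dz": 0,"wx": 0,"wy": 0,"wz": 0},
    {"claw": 0,"dx": 0,"dy": 0.04,"dz": 0,"wx": 0,"wy": 0,"wz": 0},
    {"claw": 0,"dx": 0,"dy": 0.04,"dz": 0,"wx": 0,"wy": 0,"wz": 0},
    {"claw": 0,"dx": 0,"dy": 0.03,"dz": 0,"wx": 0,"wy": 0,"wz": 0},
    {"claw": 0,"dx": 0,"dy": 0,"dz": 0,"wx": 0,"wy": 0,"wz": 0}
  ]
}}

```text
t: 13.38
eef_pos: [0.5327, -0.05, 0.2313]
tool_rot: [0.0, 0.999, 0.053, 0.0]
contact_force: [-0.3, 0.4, -0.3]
gripper_width: 0.0
grasp_force: 0.0
```

```bash
python3 - <<'E'
from station import *
import cv2,numpy as np
for n in("top",):
    p,d=read_camera(n);c=calibration(n);K,R,t=[np.array(c[k]) for k in("intrinsics","R","t")]
    v,u=np.mgrid[:400,:640]
    X=((np.stack([(u-K[0,2])/K[0,0]*d,(v-K[1,2])/K[1,1]*d,d],-1)-t)@R)
    h=cv2.cvtColor(p,cv2.COLOR_RGB2HSV)
    e=np.array([.9938,.1108]);f=np.array([-.1108,.9938])
    piv=np.array([.5535,.1745])
    a=(X[...,:2]-piv)@e;b=(X[...,:2]-piv)@f
    m=(h[...,0]>115)&(h[...,0]<150)&(h[...,1]>100)&(abs(b)<.036)&(abs(a)<.06)&(d>0)
    P=np.stack([a[m],X[...,2][m]],1)
    vx,vy,_,_=cv2.fitLine(P.astype(np.float32),cv2.DIST_HUBER,0,.01,.01).ravel()
    print(n,m.sum(),P.min(0).round(3),P.max(0).round(3),'angle',np.degrees(np.arctan2(vy,vx)))
E
```

```text
top 620 [-0.032  0.08 ] [0.028 0.147] angle 48.338707
```

The board now stands at about 48° and the arm is clear, so I hand in.

```bash
python3 -c "
from station import *
print(hand_in())"
```

```text
the job is handed in; nothing more can be done
None
```

The rocking board was board a, the leftmost; the other three held firm when pressed, and a is now open at about 48° (camera fit), the arm is clear of the chest, and the job is handed in.

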